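# Load the spice caddy and pick it up by its telescoping handle

### The arm

A 6-joint arm with a two-finger parallel gripper is mounted at the origin on a cart in front of the work surface, level with it; the furniture and walls round the work are solid. World frame = base frame: x ahead of the robot, y to its left, z up, the work surface at z = 0. Lengths are in m, angles in degrees, forces in N, time in s.
With the tool pointing down it reaches from about 0.3 to 0.75 m from the base axis. Payload 8.5 kg.
Tool frame: the origin (TCP) lies at the very end of the fingers, on their centre line; the grasp point (between the pads) lies 19 mm behind it; z points along the fingers, y is the direction in which the jaws open and shut (so a half turn about z gives the same grasp; the last joint's range is limited). The gripper opens to 85 mm and grips with 20 to 120 N. Pads are 22 mm wide; open, the fingers measure 114 mm over their backs; the gripper's body (76 mm by 85 mm) begins 54 mm behind the grasp point. The pads swing forward as they close: fully open they stand 13 mm farther back than shut.
Start: joints at [60.946, 21.807, 74.336, -0, 83.858, -12.336], TCP at [0.158, 0.527, 0.231] pointing down, gripper open.
Joint ranges: [-178.18, 178.18], [-50.72, 133.34], [12.68, 142.11], [-81.47, 261.47], [9.98, 163.14], [-165.26, 165.26]. Speed limits (degrees/s): [136.94, 136.94, 180, 180, 180, 180].

### API

Orientations are given as a 3x3 rotation matrix whose columns are the frame's x, y, z axes.
In Python, from rig import env, vision, close_job, spotter gives the robot as it stands. The module is installed in compiled form; this text tells all that it offers.
- The arm moves only by the tool jog_arm, never from a script. Its argument "plan" is a list that holds one entry, the list of rows, each a list of 6 numbers: the shift along the tool's x, y, z in units of 40 mm (1.0 is 40 mm), then the turn, a rotation vector about the tool's x, y, z in units of 0.15 rad (1.0 is 0.15 rad). A call has 1 to 10 rows; each row shifts and turns the commanded pose from where the row before left it, along the tool's axes as they then stand; what a row does not reach is not made up. A row lasts 1/10 s, in which the tool goes at most 50 mm and 8.59 degrees, less where a joint would pass 70% of its speed; a pose out of reach is approached as far as the arm can. A call with a number of a shift or a turn outside -1 to 1 is refused whole. A call with a gripper value outside its range is refused whole. "grip" is the opening, from -1 (shut) to 1 (fully open), set as the call begins (left out, the last holds). The fingers move at their own pace and stop on an object; "squeeze" is the grip in N (left out, the last holds). Time passes only in rows, so rows that do not move let the fingers close. It gives the time, the measured TCP pose, the force and the opening at its end, in the units of the state.
- env.observe(): the state, without advancing time (a new reading comes with each control period).
- vision.get_image(name): name is "scene" or "side" or "wrist"; returns (picture, depth): 400x640x3 uint8, red, green, blue; 400x640 float32, m along the optical axis (not along the pixel's ray), 0 where there is no reading.
- vision.camera_info(name): a dict with "fx", "fy", "cx", "cy" (pixels), "k1" (the pictures are not rectified: a ray, as slopes to the right and down, at radius r is drawn at 1 + k1 r^2 times it, then the intrinsics apply), "rvec" (rotation vector, rad) and "tvec" (3), from world to camera coordinates, as OpenCV has them. Camera axes: x right, y down, z forward; pixel columns grow to the right and rows downward; lengths in m; the calibration is good to about 2 mm. A picture is of the moment at which its call begins: read the wrist's pose just before it. camera_info takes no time and is no camera call; for the wrist camera it gives the pose at the moment of the call.
- close_job(): hands the job in, once; it reports no verdict.
Trained networks look in the newest picture that a camera, given by its name, has taken for a name from the list of things; names that differ only in an ending like _2 or _b are one class to them, and where a whole thing is asked for, a point or a joint stands for the part that bears it (a point fixed in the world has none). Each returns a list of dicts, best first, with "score" (0 to 1); they miss things now and then, are a little off and sometimes report something else, mostly with a low value. They report only what shows in the picture. A call takes as long as a camera call. They do not tell look-alikes from the thing itself.
- spotter.trace(camera, query): "pixels" (400x640 bool, what is visible of it) and "rect" ([left, top, right, bottom] in pixels, round what is visible of it).
The state is a dict: "time_s": time; "q": joint angles; "qvel": joint speeds; "joint_efforts": joint torques, N m; "position": TCP position; "tool_rot": TCP orientation; "ft_force": force on the tool from outside, world axes, zero at the start; "wrist_torque": the same for the moment, N m; "grip_width": finger opening in m.
Only numpy, scipy, OpenCV 4.12 (cv2) and the standard library are available. Lean on these libraries where they do the work, as an engineer would, in place of code of your own. Each camera call takes 0.05 s, during which the arm holds its last target.

### The job

Put the two slim spice jars from the stove top into the two pockets of the wooden spice caddy, one in each, while its handle is still pushed down. Then squeeze the button on the side of the caddy's handle, keep it pressed while you pull the handle straight up past its first stop to its second stop (fully out), and lift the caddy by that handle about 3 cm clear of the stove. Finish while still holding it there, level and still, with the handle fully out; leave the mug, the fat jars and the spoon where they are.

Things in the scene. Friction and masses are not known exactly. Their poses are not given: they have to be found in the camera images.
- caddy: the spice caddy: a loose light-wood block, 80 mm (its x) by 222 mm (its y) by 66 mm high, 0.6 kg, with a round pocket near each end and a telescoping handle standing up in the middle. Origin: centre of its underside; z up. Its mid steel tube (25 mm across at most) reaches 100 mm above its underside. A range hood overhangs the stove from 0.58 m in front of the robot base onward, its underside 0.63 m above the stove top: keep lifts low there.
- pocket_left (a point): centre of the floor of the pocket at the caddy's +y end, 22 mm above the caddy's underside and 76 mm from its middle; the pocket is a round bore of 55 mm diameter, open at the top, 44 mm deep (mouth at the block's top face, 66 mm up). A seated jar stands on this point and its top is 128 mm above the caddy's underside. Axes as the caddy's.
- pocket_right (a point): the same for the pocket at the caddy's -y end.
- handle_grip (a point): middle of the handle's black grip head, a rounded block 26 mm (caddy x) by 50 mm (caddy y) by 30 mm high, on top of the telescoping tube; pushed down (as at the start) it is 118 mm above the caddy's underside, on the caddy's middle axis, and it rises with the handle. Axes as the caddy's. Pinch the head across its 26 mm width (fingers closing along the caddy's x) at this height: one finger then presses the button flush.
- button_face (a point): centre of the outer face of the release button, a grey 16 x 16 mm square in the middle of the head's -x side (caddy axes), standing out 5 mm when not pressed; it is pressed in toward the caddy's +x.
- button (a joint): how far the release button is pressed, 0 (out) to 0.005 m (flush with the head); it springs back, 2 N to start and about 5.6 N fully pressed. From 0.004 m the catch is surely free.
- handle (a joint): how far the handle is pulled up, 0 (pushed down) to 0.060 m (second stop, fully out). With the button out a catch blocks the handle at 0 and again at the first stop, 0.030 m; with the button held in it slides through both with about 1.5 N of friction and stays where it is left.
- spice_jar_a: slim round spice jar with a green cap, 45 mm in diameter, 106 mm tall, about 0.11 kg, standing upright and loose; the cap (where it can be gripped from above) spans the top 20 mm. Origin: centre of its underside, z up along the jar. It and the other spice jar are interchangeable.
- spice_jar_b: slim round spice jar with a green cap, 45 mm in diameter, 106 mm tall, about 0.11 kg, standing upright and loose; the cap (where it can be gripped from above) spans the top 20 mm. Origin: centre of its underside, z up along the jar. It and the other spice jar are interchangeable.
- mug: bystander: cream mug, 83 mm across, 117 mm with its handle, 94 mm tall; origin: centre of its underside. Leave alone.
- jam_jar: bystander: fat jam jar with a white lid, 72 mm across, 102 mm tall; origin: centre of its underside. Leave alone.
- honey_jar: bystander: fat honey jar with a grey lid, 71 mm across, 110 mm tall; origin: centre of its underside. Leave alone.
- spoon: bystander: steel teaspoon lying flat, 130 x 26 x 11 mm; origin: its middle on the surface. Leave alone.
Mind the look-alikes: they are no part of the job. What is shaped like the spice_jar_b but red is not meant.

How it is judged:
By the outcome, as a careful person would: the job done as asked, in the order asked, and still so for the second after the job is handed in, while the arm keeps its last pose, push and grip.
It also fails if it takes over 50 s, if anything falls off the work surface, if the arm or the gripper's body presses on something with over 40 N, if the wrist force passes 120 N, or if a joint passes its speed limit or range.

## Working session

There is one attempt and no reset: what is moved stays moved. The work goes in short steps, Python scripts to look and compute and a tool call to move; the robot and the scene stay as the last step left them, time stands still between calls to the robot, and variables do not carry over. Pictures are saved under pics/ and viewed, and the job is handed in when it is done.

Besides the shell and the picture viewer there is one more tool, called after "Call:" by a JSON object that holds its "op" and its "data". jog_arm: Moves the arm, as the interface text tells. Its arguments: {"type":"object","properties":{"plan":{"type":"array"},"grip":{"type":"number"},"squeeze":{"type":"number"}},"required":["plan"]}

```bash
mkdir -p pics; ls; cat > h.py <<'E'
import numpy as np, cv2
from rig import env, vision, close_job, spotter
def snap(cam,fn=None):
    info=vision.camera_info(cam); im,d=vision.get_image(cam)
    if fn: cv2.imwrite('pics/'+fn,im[:,:,::-1])
    return im,d,info
def RT(i):
    return cv2.Rodrigues(np.array(i['rvec'],float))[0],np.array(i['tvec'],float).reshape(3)
def world(d,i):
    h,w=d.shape
    v,u=np.mgrid[:h,:w]
    x=(u-i['cx'])/i['fx'];y=(v-i['cy'])/i['fy']
    K=np.array([[i['fx'],0,i['cx']],[0,i['fy'],i['cy']],[0,0,1]])
    p=cv2.undistortPoints(np.stack([u,v],-1).reshape(-1,1,2).astype(np.float64),K,np.array([i['k1'],0,0,0.]))
    p=p.reshape(h,w,2)
    R,t=RT(i)
    c=np.dstack([p,np.ones((h,w))])*d[...,None]
    W=(c-t)@R
    W[d<=0]=np.nan
    return W
def proj(P,i):
    R,t=RT(i);c=np.asarray(P)@R.T+t
    s=c[...,:2]/c[...,2:];r2=(s**2).sum(-1,keepdims=True)
    s=s*(1+i['k1']*r2);return s*[i['fx'],i['fy']]+[i['cx'],i['cy']]
E
python3 - <<'E'
from h import *
print(env.observe())
for c in ['scene','side','wrist']:
    im,d,i=snap(c,c+'0.png'); print(c,i); np.savez('/tmp/%s0.npz'%c,im=im,d=d,**{k:np.array(v) for k,v in i.items()})
    for q in ['spice_jar_a','caddy','handle_grip','button_face']:
        for r in spotter.trace(c,q): print(c,q,r['score'],r['rect'])
print(env.observe()['time_s'])
E
```

```text
pics
{'time_s': 0.0, 'q': array([ 6.09481813e+01,  2.18418689e+01,  7.43850266e+01,  6.59427190e-04,
        8.38569575e+01, -1.23380264e+01]), 'qvel': array([-0.0754647 ,  0.03466732,  0.12998652, -0.07012311, -0.1235233 ,
       -0.14297482]), 'joint_efforts': array([-2.09616162e-03, -4.48468387e+01, -2.31278372e+01, -2.62253543e-04,
        4.83331489e-03, -2.95119662e-05]), 'position': array([0.15805225, 0.52650118, 0.23070193]), 'tool_rot': array([[-9.57752820e-01,  2.87591754e-01, -7.20684902e-04],
       [ 2.87592474e-01,  9.57752027e-01, -1.27381656e-03],
       [ 3.23898286e-04, -1.42726496e-03, -9.99998929e-01]]), 'ft_force': array([0.10359595, 0.53040918, 0.20539083]), 'wrist_torque': array([ 0.04539336, -0.00534641, -0.02678961]), 'grip_width': 0.0854055585734628}
scene {'fx': 417.43200107011836, 'fy': 417.43200107011836, 'cx': 317.26599770386446, 'cy': 200.77882413134859, 'k1': -0.0895030211496825, 'rvec': array([ 1.54151519, -1.53977746,  0.96505814]), 'tvec': array([-0.0611366,  0.3717084,  0.7209312])}
scene spice_jar_a 0.74 [222.1, 220.7, 244.1, 261.6]
scene spice_ja
[... 284 characters left out ...]
074077458, 'k1': -0.03375655817494816, 'rvec': array([ 0.91896765, -2.62141831,  0.92439066]), 'tvec': array([0.43949709, 0.40145339, 0.75220927])}
side spice_jar_a 0.92 [293.7, 299.9, 318.3, 345.1]
side spice_jar_a 0.8 [233.3, 303.6, 264.0, 348.0]
side spice_jar_a 0.59 [419.9, 162.0, 446.1, 201.5]
side spice_jar_a 0.52 [328.5, 226.9, 351.4, 245.9]
side caddy 0.67 [287.8, 214.4, 391.0, 302.1]
side handle_grip 0.59 [327.8, 221.9, 355.6, 245.6]
wrist {'fx': 307.0212644970952, 'fy': 307.0212644970952, 'cx': 313.7004652036341, 'cy': 202.84468049525194, 'k1': -0.053450221983884036, 'rvec': array([-2.33340752, -1.73693453, -0.24340823]), 'tvec': array([-0.55003411, -0.03631971,  0.37773256])}
0.75
```

View pics/scene0.png

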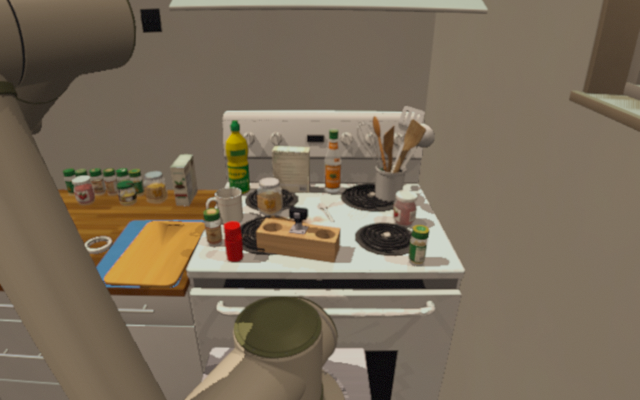

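View pics/side0.png

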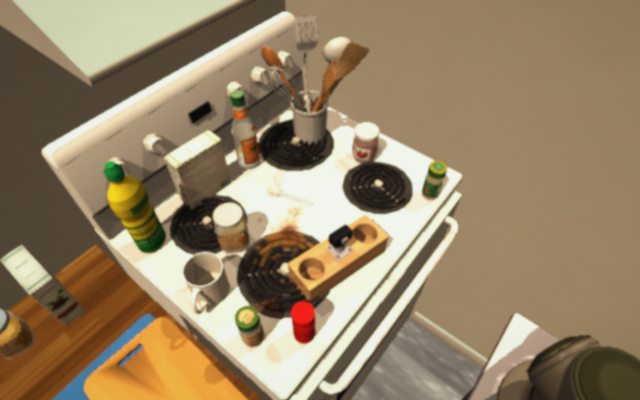

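View pics/wrist0.png

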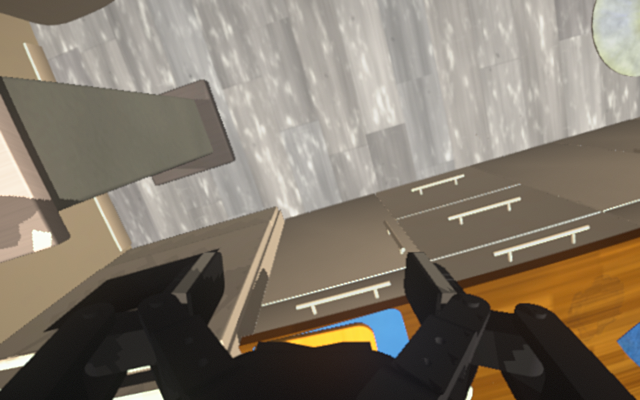

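Scene view: green-capped jars are at about (213,226) and (419,245). The red look-alike is at (233,241) and the caddy at (298,238). In the side view the jars are at (249,326) and (435,180), the red one is at (304,322), and the caddy head is at (341,236). Next I measure them.

```bash
cat > /tmp/m.py <<'E'
from h import *
for c in ['scene','side']:
    im,d,i=snap(c,c+'1.png'); W=world(d,i)
    np.savez('/tmp/%s.npz'%c,im=im,d=d,W=W)
    for q in ['spice_jar_a','caddy','handle_grip','mug','jam_jar','honey_jar','spoon']:
        for r in spotter.trace(c,q):
            if r['score']<.45: continue
            P=W[r['pixels']]; P=P[np.isfinite(P).all(1)]
            if len(P)==0: continue
            rgb=im[r['pixels']].mean(0).astype(int)
            z=np.percentile(P[:,2],97)
            T=P[P[:,2]>z-0.012]
            print(c,q,r['score'],r['rect'],'rgb',rgb,'n',len(P),'med',np.median(P,0).round(3),'zmax',z.round(3),'top',T.mean(0).round(3),'lo',np.percentile(P,3,axis=0).round(3),'hi',np.percentile(P,97,axis=0).round(3))
E
python3 /tmp/m.py
```

```text
scene spice_jar_a 0.79 [409.8, 225.4, 429.5, 262.8] rgb [102 105  72] n 687 med [ 0.446 -0.329  0.065] zmax 0.108 top [ 0.457 -0.332  0.105] lo [ 0.439 -0.354  0.007] hi [ 0.476 -0.311  0.108]
scene spice_jar_a 0.78 [222.9, 219.3, 243.9, 262.0] rgb [131  23  19] n 671 med [0.461 0.162 0.065] zmax 0.108 top [0.473 0.164 0.105] lo [0.454 0.143 0.008] hi [0.492 0.184 0.108]
scene caddy 0.58 [256.7, 205.3, 343.4, 261.0] rgb [132 101  68] n 3057 med [ 0.501 -0.012  0.056] zmax 0.129 top [ 0.515 -0.01   0.129] lo [ 0.462 -0.114  0.006] hi [0.569 0.095 0.129]
scene handle_grip 0.55 [289.5, 207.2, 306.1, 221.3] rgb [58 55 52] n 241 med [ 0.514 -0.01   0.126] zmax 0.135 top [ 0.517 -0.011  0.131] lo [ 0.505 -0.034  0.104] hi [0.537 0.014 0.135]
scene mug 0.89 [204.1, 185.5, 240.2, 226.1] rgb [131 117  99] n 888 med [0.675 0.217 0.067] zmax 0.095 top [0.699 0.224 0.09 ] lo [0.663 0.179 0.013] hi [0.746 0.27  0.095]
scene jam_jar 0.89 [396.0, 189.6, 416.5, 229.0] rgb [139 117 103] n 687 med [ 0.654 -0.333  0.069] zmax 0.105 top [ 0.672 -0.336  0.102] lo [ 0.645 -0.366  0.016] hi [ 0.7   -0.307 
[... 1691 characters left out ...]
21.9, 376.3, 160.5] rgb [178 154 131] n 895 med [ 0.67  -0.317  0.077] zmax 0.104 top [ 0.678 -0.333  0.101] lo [ 0.646 -0.36   0.015] hi [ 0.705 -0.303  0.104]
side honey_jar 0.69 [212.6, 203.0, 249.9, 253.0] rgb [172 150 117] n 1412 med [0.737 0.104 0.09 ] zmax 0.113 top [0.752 0.094 0.111] lo [0.716 0.068 0.014] hi [0.779 0.132 0.113]
side spoon 0.73 [266.4, 188.4, 311.6, 203.8] rgb [237 234 207] n 219 med [ 0.763 -0.093  0.007] zmax 0.013 top [ 0.757 -0.093  0.007] lo [ 0.692 -0.114  0.   ] hi [ 0.806 -0.072  0.013]
side spoon 0.51 [212.0, 201.1, 250.2, 251.8] rgb [172 149 116] n 1469 med [0.737 0.104 0.089] zmax 0.113 top [0.753 0.095 0.111] lo [0.716 0.067 0.008] hi [0.78  0.132 0.113]
```

```bash
cat > /tmp/f.py <<'E'
from h import *
from scipy.optimize import least_squares
D={c:np.load('/tmp/%s.npz'%c) for c in ['scene','side']}
for n,(x,y) in {'A':(.555,.239),'B':(.461,-.331),'red':(.476,.165)}.items():
    for c in D:
        P=D[c]['W'].reshape(-1,3); m=(np.hypot(P[:,0]-x,P[:,1]-y)<.04)&(P[:,2]>.02)&(P[:,2]<.12)
        Q=P[m]; side=Q[Q[:,2]<.098]; t=Q[Q[:,2]>.101]
        f=least_squares(lambda p:np.hypot(side[:,0]-p[0],side[:,1]-p[1])-.0225,[x,y],loss='soft_l1',f_scale=.002)
        r=cv2.minEnclosingCircle(t[:,:2].astype(np.float32)*1000)
        print(n,c,'side fit',f.x.round(4),'top mid',((t.min(0)+t.max(0))/2).round(4),r, 'ztop',np.median(t[:,2]).round(4),len(t))
for c in D:
    P=D[c]['W'].reshape(-1,3); m=(abs(P[:,0]-.515)<.09)&(abs(P[:,1]+.007)<.14)
    Q=P[m]; t=Q[(Q[:,2]>.06)&(Q[:,2]<.072)]
    r=cv2.minAreaRect((t[:,:2]*1000).astype(np.float32)); print(c,'block',r,np.median(t[:,2]))
    g=Q[(Q[:,2]>.105)&(Q[:,2]<.15)]; r=cv2.minAreaRect((g[:,:2]*1000).astype(np.float32)); print('head',r,np.percentile(g[:,2],[5,50,95]))
    im=D[c]['im']
    box={'scene':(250,195,350,270),'side':(280,210,400,310)}[c]
    x0,y0,x1,y1=box; cv2.imwrite('pics/z_%s.png'%c,cv2.resize(im[y0:y1,x0:x1,::-1],None,fx=6,fy=6,interpolation=cv2.INTER_CUBIC))
E
python3 /tmp/f.py
```

```text
A scene side fit [0.5565 0.2384] top mid [0.5546 0.237  0.1058] ((554.4158325195312, 238.26351928710938), 22.842679977416992) ztop 0.1063 110
A side side fit [0.5546 0.2371] top mid [0.5552 0.2366 0.1057] ((555.1714477539062, 236.8954620361328), 22.954362869262695) ztop 0.1065 450
B scene side fit [ 0.4636 -0.3335] top mid [ 0.4627 -0.333   0.1051] ((463.40814208984375, -334.7068176269531), 24.438993453979492) ztop 0.1064 145
B side side fit [ 0.4635 -0.3339] top mid [ 0.4629 -0.3333  0.1057] ((462.6367492675781, -333.4537658691406), 23.200775146484375) ztop 0.1055 202
red scene side fit [0.4789 0.1662] top mid [0.4778 0.166  0.1059] ((477.8675842285156, 164.50352478027344), 24.126535415649414) ztop 0.1064 140
red side side fit [0.4775 0.1643] top mid [0.4774 0.1643 0.1058] ((478.0843811035156, 164.60365295410156), 22.957658767700195) ztop 0.1066 436
scene block ((523.9382934570312, -10.469085693359375), (223.09231567382812, 89.743408203125), 75.7928237915039) 0.06721175193236543
head ((518.9578857421875, -9.560029983520508), (50.18783187866211, 30.610305786132812), 72.48253631591797) [0.10913583 0.12655163 0.13532142]
side block ((523.8348388671875, -11.419219970703125), (222.1454620361328, 82.87300109863281), 76.47145080566406) 0.0672098981712441
head ((521.0839233398438, -9.02157974243164), (49.56416320800781, 30.87626838684082), 75.86807250976562) [0.11372598 0.13254299 0.13575146]
```

```bash
python3 -c "
import cv2
a=cv2.imread('pics/z_scene.png');b=cv2.imread('pics/z_side.png')
print(a.shape,b.shape)"
```

```text
(450, 600, 3) (600, 720, 3)
```

View pics/z_scene.png

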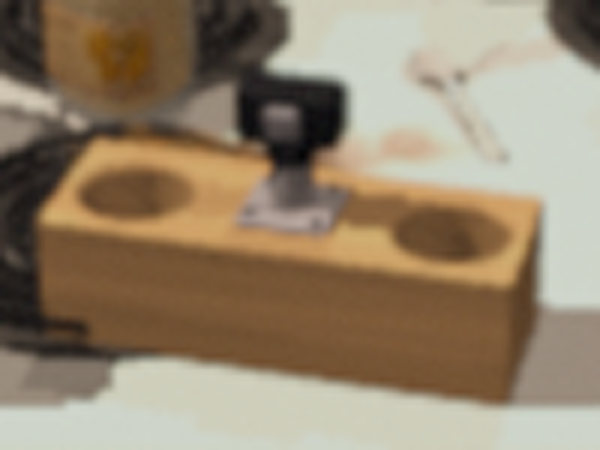

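View pics/z_side.png

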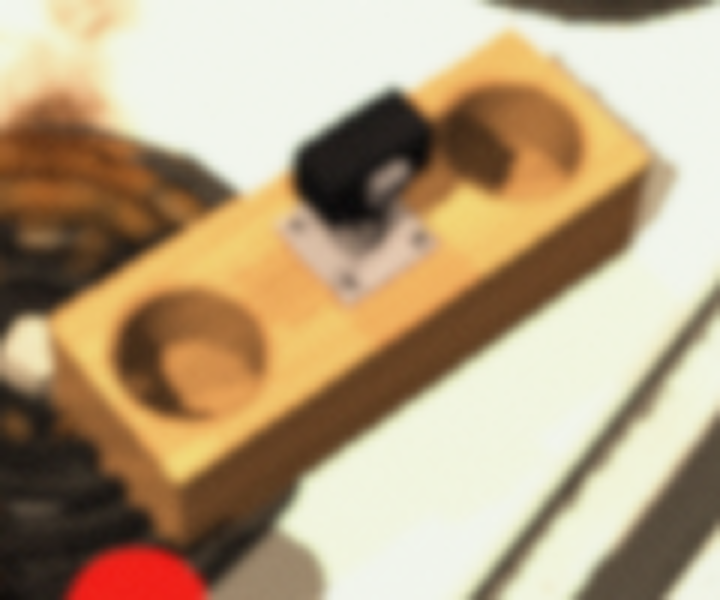

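```bash
cat > /tmp/p.py <<'E'
from h import *
from scipy.optimize import least_squares
D={c:np.load('/tmp/%s.npz'%c) for c in ['scene','side']}
a=np.radians(76.2); yd=np.array([np.cos(a),np.sin(a)]); C=np.array([.5238,-.0112])
for c in D:
    P=D[c]['W'].reshape(-1,3)
    cs=[]
    for s in (1,-1):
        x=C+s*.076*yd
        Q=P[(np.hypot(P[:,0]-x[0],P[:,1]-x[1])<.034)&(P[:,2]>.03)&(P[:,2]<.06)]
        f=least_squares(lambda p:np.hypot(Q[:,0]-p[0],Q[:,1]-p[1])-.0275,x,loss='soft_l1',f_scale=.002)
        F=P[(np.hypot(P[:,0]-x[0],P[:,1]-x[1])<.02)]
        print(c,s,'guess',x.round(4),'fit',f.x.round(4),len(Q),'floor z',np.percentile(F[:,2],[5,30,50]).round(4)); cs.append(f.x)
    d=cs[0]-cs[1]; print('mid',(cs[0]+cs[1])/2,'dist',np.hypot(*d),'ang',np.degrees(np.arctan2(d[1],d[0])))
E
python3 /tmp/p.py
cat > plan.py <<'E'
import sys,numpy as np
from h import env
from scipy.spatial.transform import Rotation as Ro
# usage: plan.py x y z yaw  (tool y-axis angle) : rows
def main(x,y,z,yaw,n):
    o=env.observe(); p=o['position'];R=o['tool_rot']
    yr=np.radians(yaw); ty=np.array([np.cos(yr),np.sin(yr),0]);tz=np.array([0,0,-1.]);tx=np.cross(ty,tz)
    Rt=np.stack([tx,ty,tz],1); w=Ro.from_matrix(R.T@Rt).as_rotvec()
    print('t',o['time_s'],'rot units',(w/.15).round(2),'delta tool units',(R.T@(np.array([x,y,z])-p)/.04).round(2))
    dp=(np.array([x,y,z])-p)/n
    for k in range(n):
        Rk=R@Ro.from_rotvec(w*k/n).as_matrix()
        print([round(float(v),2) for v in np.r_[Rk.T@dp/.04,w/n/.15]])
a=list(map(float,sys.argv[1:])); main(*a[:4],int(a[4]))
E
python3 plan.py 0.555 0.2372 0.2 -13.8 12
```

```text
scene 1 guess [0.5419 0.0626] fit [0.5422 0.0635] 115 floor z [-0.1598 -0.1578 -0.1574]
t 1.55 rot units [-0.    0.   10.13] delta tool units [-11.58  -4.08   0.78]
[-0.97, -0.34, 0.07, -0.0, 0.0, 0.84]
[-1.0, -0.22, 0.07, -0.0, 0.0, 0.84]
[-1.02, -0.09, 0.07, -0.0, 0.0, 0.84]
[-1.02, 0.04, 0.07, -0.0, 0.0, 0.84]
[-1.01, 0.17, 0.07, -0.0, 0.0, 0.84]
[-0.98, 0.3, 0.07, -0.0, 0.0, 0.84]
[-0.93, 0.42, 0.07, -0.0, 0.0, 0.84]
[-0.87, 0.53, 0.07, -0.0, 0.0, 0.84]
[-0.8, 0.64, 0.07, -0.0, 0.0, 0.84]
[-0.71, 0.74, 0.07, -0.0, 0.0, 0.84]
[-0.61, 0.82, 0.07, -0.0, 0.0, 0.84]
[-0.51, 0.89, 0.07, -0.0, 0.0, 0.84]Traceback (most recent call last):
  File "/tmp/p.py", line 13, in <module>
    print(c,s,'guess',x.round(4),'fit',f.x.round(4),len(Q),'floor z',np.percentile(F[:,2],[5,30,50]).round(4)); cs.append(f.x)
                                                                     ~~~~~~~~~~~~~^^^^^^^^^^^^^^^^^^
    return _quantile_unchecked(
        a, q, axis, out, overwrite_input, method, keepdims, weights)
    return _ureduce(a,
                    func=_quantile_ureduce_func,
    ...<5 lines>...
                    overwrite_input=overwrite_input,
                    method=method)
    r = func(a, **kwargs)
    result = _quantile(arr,
                       quantiles=q,
    ...<2 lines>...
                       out=out,
                       weights=wgt)
    slices_having_nans = np.isnan(arr[-1, ...])
                                  ~~~^^^^^^^^^
IndexError: index -1 is out of bounds for axis 0 with size 0
```

```bash
sed -i "s/,'floor z.*cs.append/); cs.append/" /tmp/p.py; python3 /tmp/p.py
```

```text
scene 1 guess [0.5419 0.0626] fit [0.5422 0.0635] 115
scene -1 guess [ 0.5057 -0.085 ] fit [ 0.5058 -0.084 ] 128
mid [ 0.52401574 -0.01024721] dist 0.15196575380220106 ang 76.14036996428251
side 1 guess [0.5419 0.0626] fit [0.5419 0.0629] 185
side -1 guess [ 0.5057 -0.085 ] fit [ 0.506  -0.0844] 174
mid [ 0.52391953 -0.01073911] dist 0.15166763770577635 ang 76.3026687464738
```

Call:
{"op": "jog_arm", "data": {"plan": [[[-0.97, -0.34, 0.07, 0, 0, 0.84], [-1, -0.22, 0.07, 0, 0, 0.84], [-1, -0.09, 0.07, 0, 0, 0.84], [-1, 0.04, 0.07, 0, 0, 0.84], [-1, 0.17, 0.07, 0, 0, 0.84], [-0.98, 0.3, 0.07, 0, 0, 0.84], [-0.93, 0.42, 0.07, 0, 0, 0.84], [-0.87, 0.53, 0.07, 0, 0, 0.84], [-0.8, 0.64, 0.07, 0, 0, 0.84], [-0.71, 0.74, 0.07, 0, 0, 0.84]]], "grip": 1, "squeeze": 30}}

```text
time_s: 2.55
position: [0.4893, 0.2864, 0.2033]
tool_rot: [[-0.014, 1.0, 0.0], [1.0, 0.014, 0.0], [0.0, 0.0, -1.0]]
ft_force: [1.0, -0.0, 0.4]
grip_width: 0.0856
```

```bash
python3 plan.py 0.555 0.2372 0.2 -13.8 4
```

```text
t 2.55 rot units [ 0.  -0.   1.7] delta tool units [-1.25  1.63  0.08]
[-0.31, 0.41, 0.02, 0.0, -0.0, 0.42]
[-0.29, 0.43, 0.02, 0.0, -0.0, 0.42]
[-0.26, 0.44, 0.02, 0.0, -0.0, 0.42]
[-0.23, 0.46, 0.02, 0.0, -0.0, 0.42]
```

Call:
{"op": "jog_arm", "data": {"plan": [[[-0.31, 0.41, 0.02, 0, 0, 0.42], [-0.29, 0.43, 0.02, 0, 0, 0.42], [-0.26, 0.44, 0.02, 0, 0, 0.42], [-0.23, 0.46, 0.02, 0, 0, 0.42], [0, 0, 0, 0, 0, 0]]]}}

```text
time_s: 3.05
position: [0.5558, 0.2373, 0.1996]
tool_rot: [[0.234, 0.972, 0.0], [0.972, -0.234, -0.0], [-0.0, 0.0, -1.0]]
ft_force: [-0.2, 0.3, 0.1]
grip_width: 0.0854
```

```bash
cat > /tmp/w.py <<'E'
from h import *
import sys
from scipy.optimize import least_squares
im,d,i=snap('wrist',sys.argv[1]); W=world(d,i).reshape(-1,3)
o=env.observe()
print(o['time_s'],o['position'].round(4))
x,y=float(sys.argv[2]),float(sys.argv[3])
t=W[(np.hypot(W[:,0]-x,W[:,1]-y)<.04)&(W[:,2]>.09)&(W[:,2]<.12)]
print(len(t),np.median(t,0).round(4),((t.min(0)+t.max(0))/2).round(4),cv2.minEnclosingCircle((t[:,:2]*1000).astype(np.float32)))
E
python3 /tmp/w.py wA.png .555 .2372;python3 plan.py 0.555 0.2372 0.073 -13.8 4
```

```text
3.1 [0.5548 0.2382 0.1997]
2444 [0.5559 0.239  0.1048] [0.5554 0.2373 0.0988] ((555.5130615234375, 237.11709594726562), 22.639848709106445)
t 3.1 rot units [-0.    0.    0.05] delta tool units [-0.02  0.01  3.17]
[-0.01, 0.0, 0.79, -0.0, 0.0, 0.01]
[-0.01, 0.0, 0.79, -0.0, 0.0, 0.01]
[-0.01, 0.0, 0.79, -0.0, 0.0, 0.01]
[-0.01, 0.0, 0.79, -0.0, 0.0, 0.01]
```

View pics/wA.png

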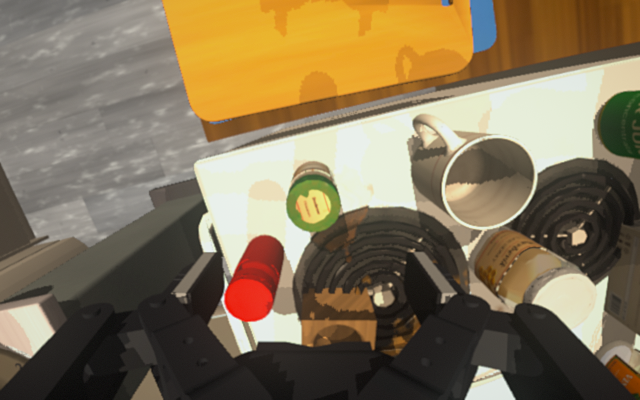

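Wrist view: the green cap at (313,204) agrees with the measured position, and the red jar at (255,280) is clear of the fingers. Descending to grip.

Call:
{"op": "jog_arm", "data": {"plan": [[[0, 0, 0.9, 0, 0, 0], [0, 0, 0.9, 0, 0, 0], [0, 0, 0.8, 0, 0, 0], [0, 0, 0.58, 0, 0, 0.05], [0, 0, 0, 0, 0, 0]]]}}

```text
time_s: 3.6
position: [0.552, 0.2391, 0.0702]
tool_rot: [[0.237, 0.972, -0.006], [0.972, -0.237, -0.001], [-0.003, -0.006, -1.0]]
ft_force: [0.0, 0.1, 0.6]
grip_width: 0.0857
```

Call:
{"op": "jog_arm", "data": {"plan": [[[0, 0, 0, 0, 0, 0], [0, 0, 0, 0, 0, 0], [0, 0, 0, 0, 0, 0], [0, 0, 0, 0, 0, 0], [0, 0, 0, 0, 0, 0], [0, 0, 0, 0, 0, 0], [0, 0, 0, 0, 0, 0], [0, 0, 0, 0, 0, 0]]], "grip": -1}}

```text
time_s: 4.4
position: [0.5549, 0.239, 0.0746]
tool_rot: [[0.238, 0.971, 0.003], [0.971, -0.238, 0.001], [0.001, 0.002, -1.0]]
ft_force: [-0.4, -0.1, 7.1]
grip_width: 0.0442
```

Call:
{"op": "jog_arm", "data": {"plan": [[[0, 0, -0.3, 0, 0, 0], [0, 0, -0.8, 0, 0, 0], [0, 0, -0.9, 0, 0, 0], [0, 0, -0.9, 0, 0, 0], [0, 0, -0.3, 0, 0, 0], [0, 0, 0, 0, 0, 0]]]}}

```text
time_s: 5.0
position: [0.5547, 0.2389, 0.2028]
tool_rot: [[0.238, 0.971, 0.004], [0.971, -0.238, 0.001], [0.002, 0.003, -1.0]]
ft_force: [-0.2, -0.4, -1.8]
grip_width: 0.0443
```

```bash
python3 - <<'E'
from h import *
for c in ['scene','side']: snap(c,c+'2.png')
E
python3 plan.py 0.542 0.0632 0.2 -13.8 5
```

```text
t 5.1 rot units [-0.01  0.01  0.  ] delta tool units [-4.33  0.76 -0.01]
[-0.87, 0.15, -0.0, -0.0, 0.0, 0.0]
[-0.87, 0.15, -0.0, -0.0, 0.0, 0.0]
[-0.87, 0.15, -0.0, -0.0, 0.0, 0.0]
[-0.87, 0.15, -0.0, -0.0, 0.0, 0.0]
[-0.87, 0.15, -0.0, -0.0, 0.0, 0.0]
```

View pics/side2.png

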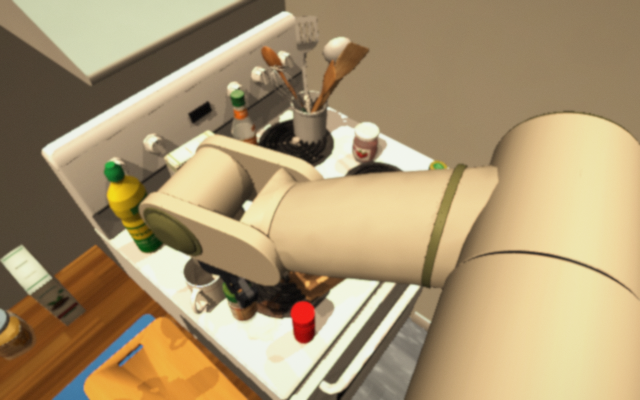

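The side view shows the green jar lifted in the gripper, with the red jar at (304,322) untouched. Moving over the left pocket.

Call:
{"op": "jog_arm", "data": {"plan": [[[-0.8, 0.14, 0, 0, 0, 0], [-0.93, 0.15, 0, 0, 0, 0], [-0.93, 0.15, 0, 0, 0, 0], [-0.93, 0.16, 0, 0, 0, 0], [-0.74, 0.16, 0, 0, 0, 0], [0, 0, 0, 0, 0, 0], [0, 0, 0, 0, 0, 0]]]}}

```text
time_s: 5.8
position: [0.5421, 0.063, 0.1994]
tool_rot: [[0.24, 0.971, -0.003], [0.971, -0.24, 0.001], [-0.0, -0.003, -1.0]]
ft_force: [-0.7, 0.4, -0.7]
grip_width: 0.0444
```

```bash
cat > /tmp/hov.py <<'E'
from h import *
import sys
from scipy.optimize import least_squares
im,d,i=snap('wrist',sys.argv[1]); W3=world(d,i); W=W3.reshape(-1,3)
o=env.observe(); p=o['position'];R=o['tool_rot']
print(o['time_s'],p.round(4),o['grip_width'])
a=np.radians(76.2); yd=np.array([np.cos(a),np.sin(a)]); 
x=np.array([float(sys.argv[2]),float(sys.argv[3])])
# jar in hand
q=W[(np.hypot(W[:,0]-p[0],W[:,1]-p[1])<.035)&(W[:,2]<p[2]-.008)&(W[:,2]>.1)]
f=least_squares(lambda v:np.hypot(q[:,0]-v[0]-v[2]*(q[:,2]-.15),q[:,1]-v[1]-v[3]*(q[:,2]-.15))-.0225,[*p[:2],0,0],loss='soft_l1',f_scale=.002)
print('jar',len(q),f.x.round(4),'zlow',np.percentile(q[:,2],1) if len(q) else 0)
r=W[(np.hypot(*(W[:,:2]-x).T)<.034)&(W[:,2]>.03)&(W[:,2]<.06)]
if len(r)>10:
    f=least_squares(lambda v:np.hypot(r[:,0]-v[0],r[:,1]-v[1])-.0275,x,loss='soft_l1',f_scale=.002); print('pocket',len(r),f.x.round(4))
E
python3 /tmp/hov.py wB.png .542 .0632
```

```text
5.85 [0.5422 0.0637 0.1997] 0.04390623967602324
jar 1822 [0.5421 0.0616 0.0012 0.0012] zlow 0.1284452417056943
pocket 116 [0.541  0.0632]
```

View pics/wB.png

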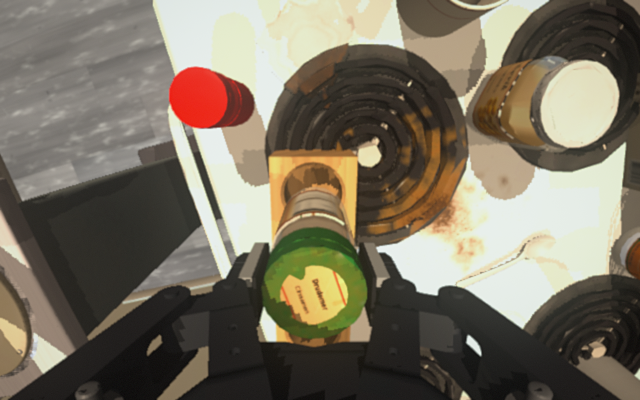

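Wrist view: the jar hangs upright at (312,250), right above the pocket at (313,180). The fit puts it about 1.5 mm short along caddy y. I correct that and lower it.

Call:
{"op": "jog_arm", "data": {"plan": [[[0.04, -0.01, 0.6, 0, 0, 0], [0, 0, 0.6, 0, 0, 0], [0, 0, 0.5, 0, 0, 0], [0, 0, 0.4, 0, 0, 0], [0, 0, 0.25, 0, 0, 0], [0, 0, 0.15, 0, 0, 0], [0, 0, 0, 0, 0, 0], [0, 0, 0, 0, 0, 0]]]}}

```text
time_s: 6.65
position: [0.5429, 0.0652, 0.1014]
tool_rot: [[0.238, 0.971, 0.001], [0.971, -0.238, -0.0], [0.0, 0.001, -1.0]]
ft_force: [0.2, 0.1, -0.7]
grip_width: 0.0441
```

```bash
python3 -c "
from h import *
snap('scene','s3.png');snap('wrist','w3.png');o=env.observe();print(o['position'],o['ft_force'])"
```

```text
[0.54291927 0.06498335 0.10162517] [-0.42117231  0.17867418 -0.47398819]
```

View pics/w3.png

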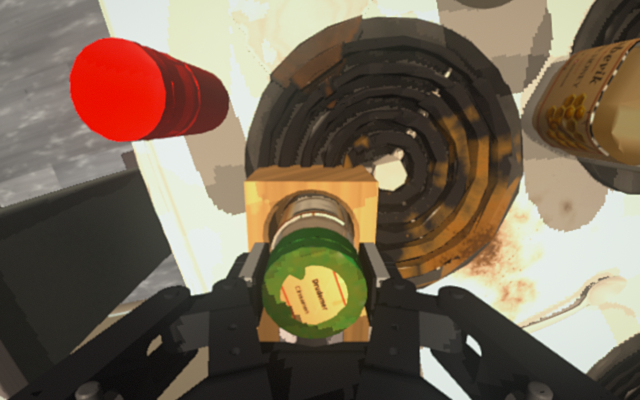

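View pics/s3.png

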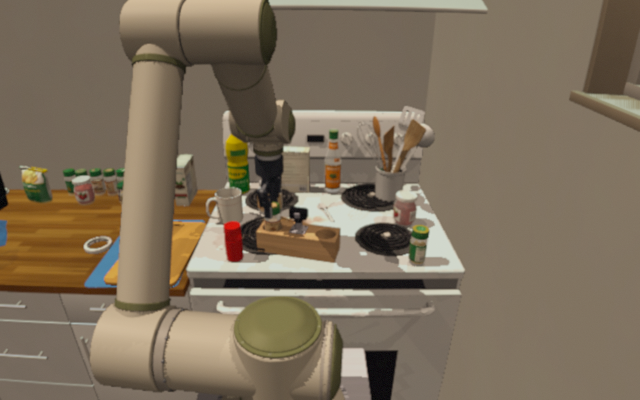

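The jar is inside the left bore with no contact force. Setting it down, releasing it and rising.

Call:
{"op": "jog_arm", "data": {"plan": [[[0, 0, 0.07, 0, 0, 0], [0, 0, 0.03, 0, 0, 0], [0, 0, 0, 0, 0, 0]]]}}

```text
time_s: 7.05
position: [0.5425, 0.0649, 0.0968]
tool_rot: [[0.238, 0.971, -0.0], [0.971, -0.238, 0.0], [-0.0, -0.0, -1.0]]
ft_force: [-0.2, -0.2, -0.2]
grip_width: 0.0442
```

Call:
{"op": "jog_arm", "data": {"plan": [[[0, 0, 0, 0, 0, 0], [0, 0, 0, 0, 0, 0], [0, 0, 0, 0, 0, 0], [0, 0, 0, 0, 0, 0], [0, 0, 0, 0, 0, 0], [0, 0, -0.5, 0, 0, 0], [0, 0, -0.9, 0, 0, 0], [0, 0, -1, 0, 0, 0], [0, 0, 0, 0, 0, 0]]], "grip": 1}}

```text
time_s: 7.95
position: [0.5446, 0.0649, 0.198]
tool_rot: [[0.238, 0.971, 0.01], [0.971, -0.238, -0.001], [0.001, 0.01, -1.0]]
ft_force: [0.9, 0.6, 0.2]
grip_width: 0.0854
```

```bash
python3 /tmp/w.py w4.png .542 .0632;python3 plan.py 0.4632 -0.3335 0.2 -13.8 11
```

```text
8.0 [0.5435 0.0649 0.1952]
402 [0.5478 0.0827 0.1063] [0.5435 0.0726 0.105 ] ((543.5225830078125, 65.55977630615234), 22.9714412689209)
t 8.0 rot units [ 0.03 -0.01  0.  ] delta tool units [-10.15   0.42  -0.13]
[-0.92, 0.04, -0.01, 0.0, -0.0, 0.0]
[-0.92, 0.04, -0.01, 0.0, -0.0, 0.0]
[-0.92, 0.04, -0.01, 0.0, -0.0, 0.0]
[-0.92, 0.04, -0.01, 0.0, -0.0, 0.0]
[-0.92, 0.04, -0.01, 0.0, -0.0, 0.0]
[-0.92, 0.04, -0.01, 0.0, -0.0, 0.0]
[-0.92, 0.04, -0.01, 0.0, -0.0, 0.0]
[-0.92, 0.04, -0.01, 0.0, -0.0, 0.0]
[-0.92, 0.04, -0.01, 0.0, -0.0, 0.0]
[-0.92, 0.04, -0.01, 0.0, -0.0, 0.0]
[-0.92, 0.04, -0.01, 0.0, -0.0, 0.0]
```

View pics/w4.png

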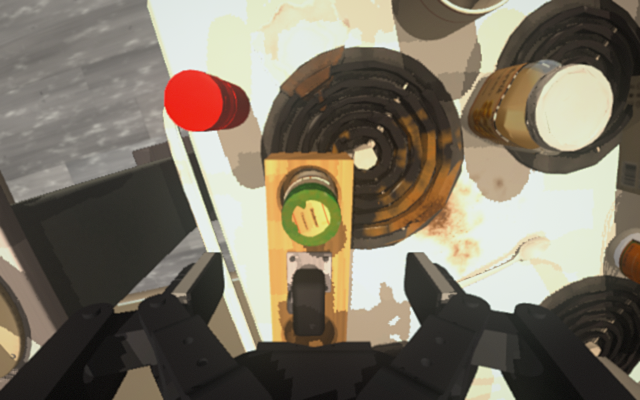

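Wrist view: the first jar stands in the left pocket at (312,213), with the grip head at (310,300). Moving to jar B.

Call:
{"op": "jog_arm", "data": {"plan": [[[-0.8, 0.04, 0, 0, 0, 0], [-1, 0.04, 0, 0, 0, 0], [-1, 0.04, 0, 0, 0, 0], [-1, 0.04, 0, 0, 0, 0], [-1, 0.04, 0, 0, 0, 0], [-1, 0.04, 0, 0, 0, 0], [-1, 0.04, 0, 0, 0, 0], [-1, 0.04, 0, 0, 0, 0], [-1, 0.04, 0, 0, 0, 0], [-0.8, 0.04, 0, 0, 0, 0]]]}}

```text
time_s: 9.0
position: [0.4656, -0.3136, 0.1916]
tool_rot: [[0.239, 0.971, -0.002], [0.971, -0.239, 0.001], [0.001, -0.002, -1.0]]
ft_force: [1.0, -0.3, 0.0]
grip_width: 0.0855
```

Call:
{"op": "jog_arm", "data": {"plan": [[[-0.55, 0.02, 0, 0, 0, 0], [0, 0, 0, 0, 0, 0], [0, 0, 0, 0, 0, 0]]]}}

```text
time_s: 9.3
position: [0.4619, -0.3329, 0.1918]
tool_rot: [[0.239, 0.971, -0.001], [0.971, -0.239, 0.002], [0.001, -0.002, -1.0]]
ft_force: [0.2, -0.2, 0.4]
grip_width: 0.0855
```

```bash
python3 /tmp/w.py w5.png .463 -.3335;python3 plan.py 0.463 -0.3335 0.073 -13.8 1
```

```text
9.35 [ 0.4621 -0.3324  0.1922]
2576 [ 0.4634 -0.3331  0.1048] [ 0.4633 -0.3351  0.0988] ((463.00225830078125, -335.1166076660156), 22.59979820251465)
t 9.35 rot units [-0.01 -0.01  0.  ] delta tool units [-0.03  0.03  2.98]
[-0.03, 0.03, 2.98, -0.01, -0.01, 0.0]
```

View pics/w5.png

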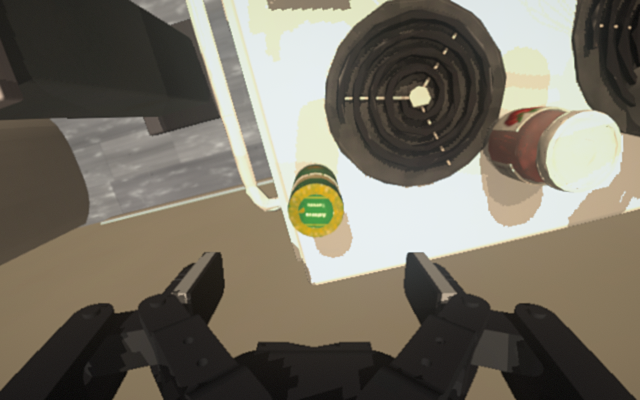

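Wrist view: jar B's cap at (316,211), with a yellow-edged green top. It is the only other slim non-red jar on the stove. Measured centre is (0.463,-0.3345). Gripping it.

Call:
{"op": "jog_arm", "data": {"plan": [[[-0.05, 0.03, 0.9, 0, 0, 0], [0, 0, 0.9, 0, 0, 0], [0, 0, 0.7, 0, 0, 0], [0, 0, 0.46, 0, 0, 0], [0, 0, 0, 0, 0, 0]]]}}

```text
time_s: 9.85
position: [0.4623, -0.3334, 0.0722]
tool_rot: [[0.237, 0.972, -0.004], [0.972, -0.237, 0.004], [0.003, -0.004, -1.0]]
ft_force: [-0.4, -0.5, 0.3]
grip_width: 0.0851
```

Call:
{"op": "jog_arm", "data": {"plan": [[[0, 0, 0, 0, 0, 0], [0, 0, 0, 0, 0, 0], [0, 0, 0, 0, 0, 0], [0, 0, 0, 0, 0, 0], [0, 0, 0, 0, 0, 0], [0, 0, 0, 0, 0, 0], [0, 0, 0, 0, 0, 0]]], "grip": -1}}

```text
time_s: 10.55
position: [0.4633, -0.336, 0.0759]
tool_rot: [[0.238, 0.971, 0.002], [0.971, -0.238, -0.002], [-0.001, 0.002, -1.0]]
ft_force: [-0.1, 0.7, 5.4]
grip_width: 0.0444
```

Call:
{"op": "jog_arm", "data": {"plan": [[[0, 0, -0.3, 0, 0, 0], [0, 0, -0.8, 0, 0, 0], [0, 0, -0.9, 0, 0, 0], [0, 0, -0.9, 0, 0, 0], [0, 0, -0.3, 0, 0, 0], [0, 0, 0, 0, 0, 0]]]}}

```text
time_s: 11.15
position: [0.4631, -0.3359, 0.2042]
tool_rot: [[0.238, 0.971, 0.002], [0.971, -0.238, -0.003], [-0.002, 0.003, -1.0]]
ft_force: [0.7, 0.9, -2.1]
grip_width: 0.0443
```

```bash
python3 plan.py 0.5059 -0.0842 0.2 -13.8 7
```

```text
t 11.15 rot units [0.02 0.01 0.  ] delta tool units [ 6.37 -0.46  0.09]
[0.91, -0.07, 0.01, 0.0, 0.0, 0.0]
[0.91, -0.07, 0.01, 0.0, 0.0, 0.0]
[0.91, -0.07, 0.01, 0.0, 0.0, 0.0]
[0.91, -0.07, 0.01, 0.0, 0.0, 0.0]
[0.91, -0.07, 0.01, 0.0, 0.0, 0.0]
[0.91, -0.07, 0.01, 0.0, 0.0, 0.0]
[0.91, -0.07, 0.01, 0.0, 0.0, 0.0]
```

Call:
{"op": "jog_arm", "data": {"plan": [[[0.7, -0.06, 0, 0, 0, 0], [1, -0.07, 0, 0, 0, 0], [1, -0.07, 0, 0, 0, 0], [1, -0.07, 0, 0, 0, 0], [1, -0.07, 0, 0, 0, 0], [1, -0.07, 0, 0, 0, 0], [0.67, -0.05, 0, 0, 0, 0], [0, 0, 0, 0, 0, 0], [0, 0, 0, 0, 0, 0]]]}}

```text
time_s: 12.05
position: [0.5052, -0.0834, 0.2011]
tool_rot: [[0.237, 0.971, -0.003], [0.971, -0.237, 0.001], [0.0, -0.003, -1.0]]
ft_force: [-0.0, 0.1, -1.7]
grip_width: 0.0446
```

```bash
python3 /tmp/hov.py w6.png .5059 -.0842; python3 plan.py 0.5059 -0.0842 0.2 -13.8 1
```

```text
12.1 [ 0.5053 -0.0841  0.2014] 0.04432680690636681
jar 1731 [ 0.505  -0.0822  0.0125 -0.0058] zlow 0.12950895742739602
pocket 80 [ 0.5043 -0.0844]
t 12.1 rot units [-0.01 -0.    0.  ] delta tool units [0.   0.02 0.03]
[0.0, 0.02, 0.03, -0.01, -0.0, 0.0]
```

View pics/w6.png

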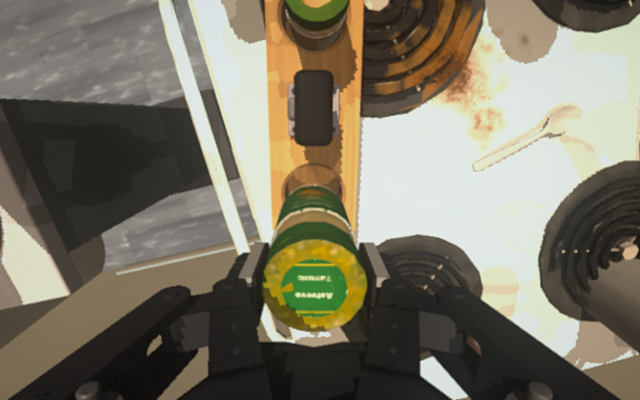

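Wrist view: jar B hangs above the right pocket at (313,185), offset 1–2 mm at most. Lowering it.

Call:
{"op": "jog_arm", "data": {"plan": [[[-0.03, 0, 0.6, 0, 0, 0], [0, 0, 0.6, 0, 0, 0], [0, 0, 0.5, 0, 0, 0], [0, 0, 0.4, 0, 0, 0], [0, 0, 0.25, 0, 0, 0], [0, 0, 0.15, 0, 0, 0], [0, 0, 0, 0, 0, 0]]]}}

```text
time_s: 12.8
position: [0.5052, -0.0853, 0.102]
tool_rot: [[0.239, 0.971, -0.001], [0.971, -0.239, 0.0], [0.0, -0.001, -1.0]]
ft_force: [-0.3, -0.3, -1.5]
grip_width: 0.0442
```

Call:
{"op": "jog_arm", "data": {"plan": [[[0, 0, 0.06, 0, 0, 0], [0, 0, 0.03, 0, 0, 0], [0, 0, 0, 0, 0, 0]]]}}

```text
time_s: 13.1
position: [0.5055, -0.085, 0.0992]
tool_rot: [[0.238, 0.971, 0.001], [0.971, -0.238, -0.0], [-0.0, 0.001, -1.0]]
ft_force: [0.0, -0.2, -0.8]
grip_width: 0.0442
```

Call:
{"op": "jog_arm", "data": {"plan": [[[0, 0, 0, 0, 0, 0], [0, 0, 0, 0, 0, 0], [0, 0, 0, 0, 0, 0], [0, 0, 0, 0, 0, 0], [0, 0, 0, 0, 0, 0], [0, 0, -0.5, 0, 0, 0], [0, 0, -0.9, 0, 0, 0], [0, 0, -1, 0, 0, 0], [0, 0, 0, 0, 0, 0], [0, 0, 0, 0, 0, 0]]], "grip": 1}}

```text
time_s: 14.1
position: [0.5054, -0.0849, 0.1952]
tool_rot: [[0.238, 0.971, 0.001], [0.971, -0.238, -0.001], [-0.0, 0.001, -1.0]]
ft_force: [0.3, 0.2, 0.4]
grip_width: 0.0857
```

```bash
cat > /tmp/hd.py <<'E'
from h import *
import sys
im,d,i=snap('wrist',sys.argv[1]); W=world(d,i).reshape(-1,3); o=env.observe(); print(o['time_s'],o['position'].round(4))
C=np.array([.524,-.0105]); a=np.radians(76.2); yd=np.array([np.cos(a),np.sin(a)]); xd=np.array([yd[1],-yd[0]])
L=np.c_[(W[:,:2]-C)@xd,(W[:,:2]-C)@yd,W[:,2]]
def show(n,m):
    q=L[m]; 
    if len(q)>20: print(n,len(q),'lo',np.percentile(q,1,axis=0).round(4),'hi',np.percentile(q,99,axis=0).round(4))
b=(abs(L[:,0])<.06)
show('head top',b&(abs(L[:,1])<.035)&(L[:,2]>.128)&(L[:,2]<.15))
show('head',b&(abs(L[:,1])<.035)&(L[:,2]>.104)&(L[:,2]<.15))
show('block',b&(abs(L[:,1])<.13)&(L[:,2]>.062)&(L[:,2]<.071))
for s in (1,-1): show('jar%d'%s,b&(abs(L[:,1]-s*.076)<.03)&(L[:,2]>.12)&(L[:,2]<.14))
m=b&(abs(L[:,1])<.12)&(L[:,2]>.062)&(L[:,2]<.071)
if m.sum()>50: print(cv2.minAreaRect((W[m][:,:2]*1000).astype(np.float32)))
E
python3 /tmp/hd.py w7.png; python3 plan.py .524 -.0105 .2 -13.8 1
```

```text
14.15 [ 0.505  -0.0848  0.1942]
head top 2997 lo [-0.0138 -0.0249  0.1284] hi [0.0112 0.0226 0.134 ]
head 3264 lo [-0.0182 -0.0249  0.1239] hi [0.0115 0.0226 0.134 ]
block 12132 lo [-0.0408 -0.1083  0.0628] hi [0.0384 0.08   0.0701]
jar1 883 lo [-0.0165  0.0528  0.1203] hi [0.0179 0.0626 0.1287]
jar-1 2912 lo [-0.0216 -0.0967  0.1213] hi [ 0.0198 -0.0544  0.1284]
((519.3438720703125, -24.23779296875), (195.08612060546875, 80.80967712402344), 76.04052734375)
t 14.15 rot units [-0.01 -0.    0.  ] delta tool units [ 1.92  0.02 -0.14]
[1.92, 0.02, -0.14, -0.01, -0.0, 0.0]
```

View pics/w7.png

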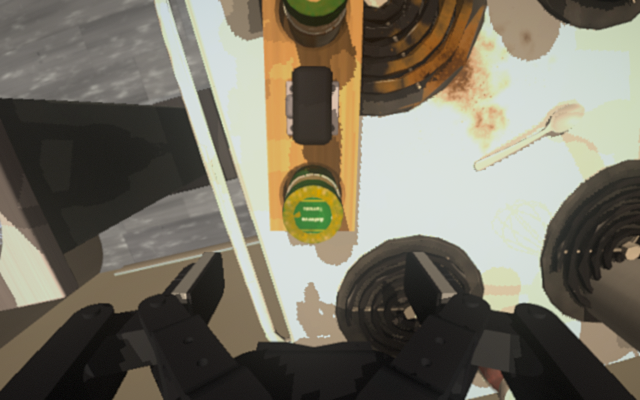

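Both jars are seated, with cap tops at 0.128 m. The head measures 26 mm wide with its top at 0.134 m. In the wrist picture its centre is at about (312,105), with the button on the left. Moving over it and descending with open fingers.

Call:
{"op": "jog_arm", "data": {"plan": [[[0.6, -0.01, 0, 0, 0, 0], [0.7, 0, 0, 0, 0, 0], [0.6, 0, 0, 0, 0, 0], [0, 0, 0, 0, 0, 0], [0, 0, 0, 0, 0, 0]]]}}

```text
time_s: 14.65
position: [0.5227, -0.0109, 0.1937]
tool_rot: [[0.237, 0.971, -0.002], [0.971, -0.237, 0.0], [-0.0, -0.002, -1.0]]
ft_force: [-0.1, 0.2, -0.4]
grip_width: 0.0857
```

```bash
python3 plan.py .5228 -.0113 .099 -13.8 1
```

```text
t 14.65 rot units [-0.02  0.    0.01] delta tool units [-0.01  0.01  2.37]
[-0.01, 0.01, 2.37, -0.02, 0.0, 0.01]
```

Call:
{"op": "jog_arm", "data": {"plan": [[[0, 0, 0.7, 0, 0, 0], [0, 0, 0.7, 0, 0, 0], [0, 0, 0.6, 0, 0, 0], [0, 0, 0.4, 0, 0, 0], [0, 0, 0, 0, 0, 0], [0, 0, 0, 0, 0, 0]]]}}

```text
time_s: 15.25
position: [0.5231, -0.0117, 0.099]
tool_rot: [[0.239, 0.971, -0.0], [0.971, -0.239, -0.0], [-0.0, -0.0, -1.0]]
ft_force: [0.0, -0.6, 0.1]
grip_width: 0.0854
```

Call:
{"op": "jog_arm", "data": {"plan": [[[0, 0, 0, 0, 0, 0], [0, 0, 0, 0, 0, 0], [0, 0, 0, 0, 0, 0], [0, 0, 0, 0, 0, 0], [0, 0, 0, 0, 0, 0], [0, 0, 0, 0, 0, 0], [0, 0, 0, 0, 0, 0], [0, 0, 0, 0, 0, 0], [0, 0, 0, 0, 0, 0], [0, 0, 0, 0, 0, 0]]], "grip": -1, "squeeze": 40}}

```text
time_s: 16.25
position: [0.5228, -0.0109, 0.0992]
tool_rot: [[0.238, 0.971, -0.0], [0.971, -0.238, 0.0], [-0.0, -0.0, -1.0]]
ft_force: [-4.2, 0.9, 5.4]
grip_width: 0.0257
```

```bash
python3 -c "
from h import *
im,d,i=snap('wrist','w8.png')
snap('side','side8.png');o=env.observe();print(o['position'],o['ft_force'],o['wrist_torque'],o['grip_width'])
W=world(d,i).reshape(-1,3); t=W[(abs(W[:,2]-.128)<.008)&(np.hypot(W[:,0]-.542,W[:,1]-.063)<.04)]
print(len(t),np.median(t,0), cv2.minEnclosingCircle((t[:,:2]*1000).astype(np.float32)) if len(t) else 0)"
```

```text
[ 0.52284011 -0.01089499  0.09922928] [-3.86240948  1.09867737  6.22961775] [ 0.08377597  0.65307983 -0.07897101] 0.025302388877738294
12391 [0.54342133 0.06299198 0.12709412] ((543.4463500976562, 62.006893157958984), 22.64699935913086)
```

View pics/w8.png

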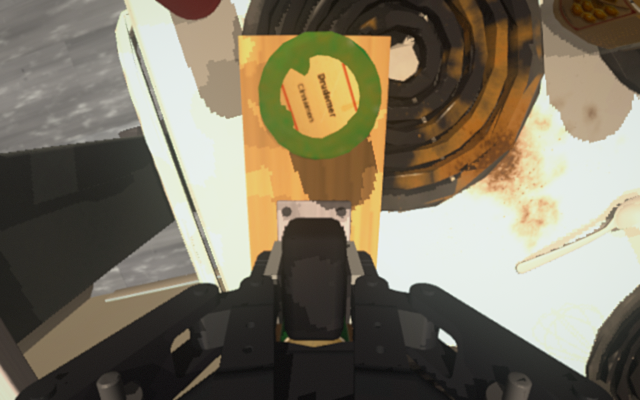

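View pics/side8.png

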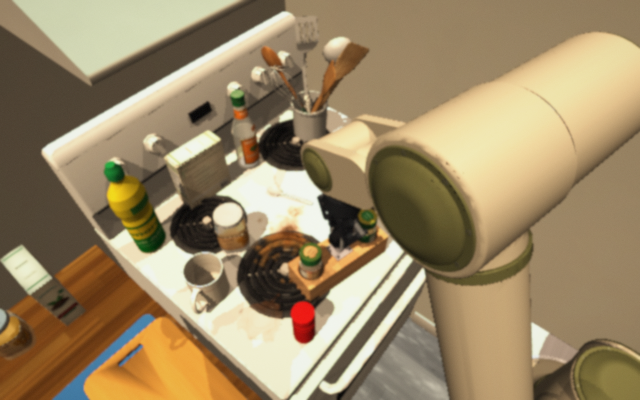

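The grip width is 25.5 mm, so the button is flush. The side view shows both jars in the caddy. Pulling the handle up gently.

Call:
{"op": "jog_arm", "data": {"plan": [[[0, -0.03, -0.05, 0, 0, 0], [0, 0, -0.15, 0, 0, 0], [0, 0, -0.25, 0, 0, 0], [0, 0, -0.25, 0, 0, 0], [0, 0, -0.25, 0, 0, 0], [0, 0, -0.2, 0, 0, 0], [0, 0, -0.15, 0, 0, 0], [0, 0, 0, 0, 0, 0]]]}}

```text
time_s: 17.15
position: [0.5223, -0.0108, 0.152]
tool_rot: [[0.238, 0.971, 0.002], [0.971, -0.238, -0.0], [0.0, 0.002, -1.0]]
ft_force: [1.8, 0.1, 1.5]
grip_width: 0.0262
```

```bash
python3 -c "
from h import *
for c in ['scene','side','wrist']:
  im,d,i=snap(c,c+'9.png')
  W=world(d,i).reshape(-1,3)
  t=W[(abs(W[:,2]-.066)<.012)&(abs(W[:,0]-.524)<.06)&(abs(W[:,1]+.01)<.12)]
  if len(t)>100: print(c,np.median(t,0))
o=env.observe();print(o['position'],o['ft_force'],o['wrist_torque'],o['grip_width'])"
```

```text
scene [ 0.50483937 -0.00771283  0.0672382 ]
side [0.51147859 0.00471864 0.06735424]
wrist [0.52825459 0.02284258 0.06558326]
[ 0.52216882 -0.01074568  0.15100777] [ 3.4220435  -0.06855006  0.39040132] [-0.01049408 -0.497636    0.01728504] 0.02542033957842354
```

View pics/scene9.png

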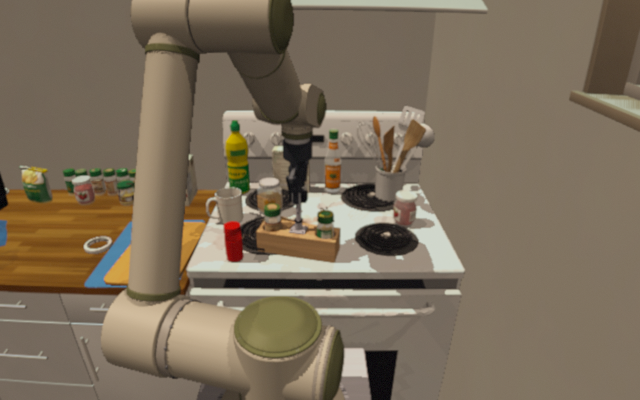

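View pics/wrist9.png

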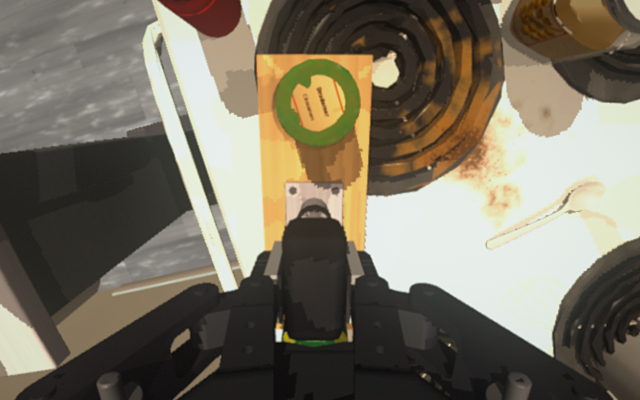

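The handle has slid through the first stop (about 52 mm out) and the caddy still stands on the stove. Continuing to the second stop and lifting about 3 cm.

Call:
{"op": "jog_arm", "data": {"plan": [[[0, 0.015, -0.06, 0, 0, 0], [0, 0, -0.06, 0, 0, 0], [0, 0, -0.06, 0, 0, 0], [0, 0, -0.06, 0, 0, 0], [0, 0, -0.1, 0, 0, 0], [0, 0, -0.15, 0, 0, 0], [0, 0, -0.15, 0, 0, 0], [0, 0, -0.15, 0, 0, 0], [0, 0, -0.12, 0, 0, 0], [0, 0, -0.06, 0, 0, 0]]]}}

```text
time_s: 18.3
position: [0.5227, -0.0109, 0.1904]
tool_rot: [[0.238, 0.971, 0.001], [0.971, -0.238, -0.0], [-0.0, 0.001, -1.0]]
ft_force: [0.7, -0.6, -7.8]
grip_width: 0.0255
```

Call:
{"op": "jog_arm", "data": {"plan": [[[0, 0, 0, 0, 0, 0], [0, 0, 0, 0, 0, 0], [0, 0, 0, 0, 0, 0], [0, 0, 0, 0, 0, 0]]]}}

```text
time_s: 18.7
position: [0.5225, -0.0109, 0.1895]
tool_rot: [[0.238, 0.971, -0.0], [0.971, -0.238, 0.0], [-0.0, -0.0, -1.0]]
ft_force: [-0.2, 0.3, -8.0]
grip_width: 0.0254
```

```bash
cat > /tmp/fin.py <<'E'
from h import *
import sys
for c in ['scene','side','wrist']:
  im,d,i=snap(c,c+sys.argv[1]+'.png')
  W=world(d,i).reshape(-1,3)
  C=np.array([.523,-.0108]); a=np.radians(76.2); yd=np.array([np.cos(a),np.sin(a)]); xd=np.array([yd[1],-yd[0]])
  L=np.c_[(W[:,:2]-C)@xd,(W[:,:2]-C)@yd,W[:,2]]
  t=L[(abs(L[:,2]-.096)<.02)&(abs(L[:,0])<.036)&(abs(L[:,1])<.106)]
  z0=np.median(t[:,2]); t=t[(abs(t[:,2]-z0)<.008)&((abs(L[0:1,0])<9))]
  t=t[(abs(t[:,1])>.02)]
  for _ in range(4):
    A=np.c_[t[:,:2],np.ones(len(t))]; s=np.linalg.lstsq(A,t[:,2],rcond=None)[0]; r=abs(A@s-t[:,2]); t=t[r<max(.0015,2*np.median(r))]
  print(c,'block top n',len(t),'z at mid',s[2].round(4),'tilt deg',np.degrees(s[:2]).round(2))
  b=L[(abs(L[:,0])<.06)&(abs(L[:,1])<.13)]
  for sg in (1,-1):
    j=b[(abs(b[:,1]-sg*.076)<.03)&(b[:,2]>.145)&(b[:,2]<.175)]; print('  jar',sg,len(j),np.percentile(j[:,2],90).round(4) if len(j) else None)
o=env.observe();print(o['time_s'],o['position'],o['ft_force'],o['wrist_torque'],o['grip_width'])
E
python3 /tmp/fin.py 10
```

```text
scene block top n 342 z at mid 0.0979 tilt deg [-0.17 -0.04]
  jar 1 160 0.1606
  jar -1 176 0.1602
side block top n 794 z at mid 0.0978 tilt deg [0.08 0.04]
  jar 1 418 0.1608
  jar -1 221 0.1603
wrist block top n 5898 z at mid 0.0957 tilt deg [-0.07  0.12]
  jar 1 5325 0.1584
  jar -1 372 0.1582
18.85 [ 0.52251014 -0.01086405  0.18962472] [-0.30166362 -0.38964055 -7.76060809] [ 0.05990781 -0.01331748 -0.02003156] 0.025510734974435813
```

View pics/scene10.png

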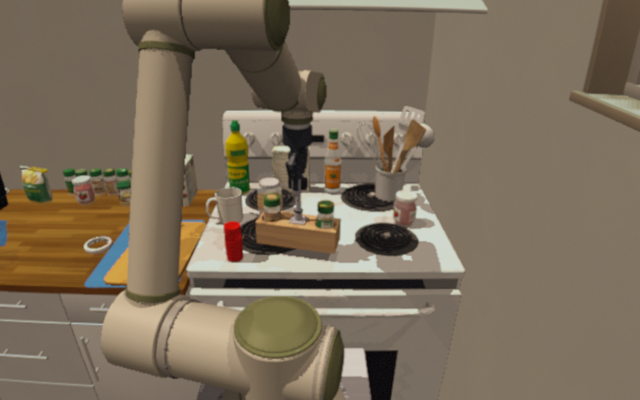

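View pics/wrist10.png

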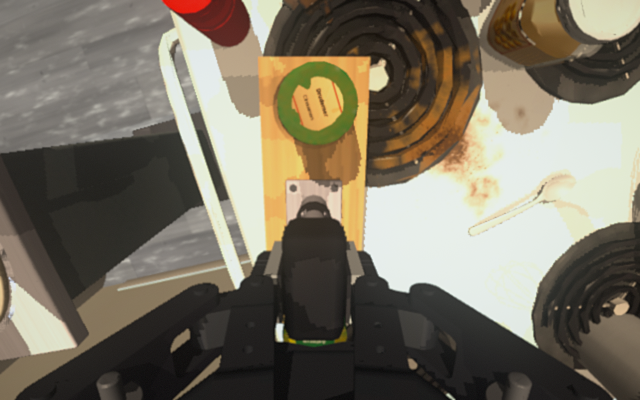

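The caddy hangs about 30 mm up (block top moved from 0.067 to 0.098 m), level to within 0.2°. The TCP rose 90 mm, so the handle is out 60 mm. The measured load is 7.8 N, which matches the expected weight. Handing in.

```bash
python3 -c "
from rig import close_job
print(close_job())"
```

```text
the job is handed in; nothing more can be done
None
```

The job is handed in at about 19 s. The arm is holding the caddy by its fully extended handle, about 3 cm above the stove, with one slim jar in each pocket.

I put both green-capped jars into the pockets first. Then I pinched the handle head with the button flush (25.5 mm grip width) and pulled it straight up through the first stop to the second. I then lifted the caddy by the handle.

**Last checks:**
- **Lift:** the block top rose from 0.067 to 0.098 m, and the tilt was within 0.2°.
- **Handle:** the tool rose 90 mm against a lift of about 30 mm, so the handle is out about 60 mm.
- **Load:** the wrist carried a steady 7.8 N, which matches the caddy plus both jars.
- **Jars:** both cap tops sit about 62 mm above the block top, as they should when seated.
- **Surroundings:** the mug, fat jars, spoon and red look-alike looked unmoved in the final pictures; I did not re-measure them.

**Disagreement:** the wrist camera read heights about 2 mm lower than the other two cameras, which is within the stated calibration. No check failed.

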